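# Hold the light box's sprung shutter half open

## Robot

A 6-joint arm with a two-finger parallel gripper is mounted at the origin on a cart in front of the work surface, level with it; the furniture and walls round the work are solid. World frame = base frame: x ahead of the robot, y to its left, z up, the work surface at z = 0. Lengths are in m, angles in rad, forces in N, time in s.
With the tool pointing down it reaches from about 0.25 to 0.725 m from the base axis. Payload 4 kg.
Tool frame: the origin (TCP) lies between the finger pads; the fingertips stand 8 mm ahead of it and the grasp point (between the pads) lies 11 mm behind it (bot.tip_reach is the distance from the TCP to the fingertips, in m); z points along the fingers, y is the line along which they close (so a half turn about z gives the same grasp; the last joint's range is limited). The gripper opens to 85 mm and grips with 20 to 120 N. Pads are 22 mm wide; open, the fingers measure 114 mm over their backs; the gripper's body (76 mm by 85 mm) begins 54 mm behind the grasp point. The pads swing forward as they close: fully open they stand 13 mm farther back than shut.
Start: joints at [-1.198, 0.241, 0.005, 1.335, 0, 1.571], TCP at [0.182, -0.466, 0.239] pointing down, gripper open.
Joint ranges: [-2.72, 2.72], [-1.05, 1.87], [-1.09, 1.28], [-1.99, 2.15], [-1.42, 1.44], [-3.14, 3.14]. Speed limits (rad/s): [2.79, 2.79, 3.14, 3.14, 3.14, 3.14].

## Interface

Orientations are given as a unit quaternion [x, y, z, w].
In Python, from workcell import bot gives the robot as it stands.
- The arm moves only by the tool move_arm, never from a script. Its argument "deltas" is a list of rows, each a list of 7 numbers: the opening, from 0 (shut) to 1 (fully open), then the shift along the tool's x, y, z in mm, then the turn, a rotation vector about the tool's x, y, z in degrees. In form: [[gripper, tx, ty, tz, ax, ay, az], ...]. A call has 1 to 10 rows; each row shifts and turns the commanded pose from where the row before left it, along the tool's axes as they then stand; what a row does not reach is not made up. A row lasts 1/12 s, in which the tool goes at most 41.7 mm and 7.16 degrees, less where a joint would pass 70% of its speed; a pose out of reach is approached as far as the arm can. A call is refused whole if a number of a shift passes 41.7 or a number of a turn 7.16, either way. A call with a gripper value outside its range is refused whole. The fingers move at their own pace and stop on an object; the grip force is fixed at half the most. Time passes only in rows, so rows that do not move let the fingers close. It gives the time, the measured TCP pose, the force, the opening and the grip force at its end, in the units of the state.
- bot.get_obs(): the state, without advancing time (a new reading comes with each control period).
- bot.camera(name): name is "scene" or "top" or "wrist"; returns the picture (400x640x3 uint8, blue, green, red); there is no depth.
- bot.calibration(name): a dict with "K" (3x3 intrinsics, pixels), "dist_coeffs" ([k1, k2, p1, p2, k3] as OpenCV has them; the pictures are not rectified), "position" and "orientation" of the camera in the world. Camera axes: x right, y down, z forward; pixel columns grow to the right and rows downward; lengths in m; the calibration is good to about 2 mm. A picture is of the moment at which its call begins: read the wrist's pose just before it. calibration takes no time and is no camera call; for the wrist camera it gives the pose at the moment of the call.
- bot.job_done(): hands the job in; it is judged then, once.
Trained networks look in the newest picture that a camera, given by its name, has taken for a name from the list of things; names that differ only in an ending like _2 or _b are one class to them, and where a whole thing is asked for, a point or a joint stands for the part that bears it (a point fixed in the world has none). Each returns a list of dicts, best first, with "conf" (0 to 1); they miss things now and then, are a little off and sometimes report something else, mostly with a low value. They report only what shows in the picture. A call takes as long as a camera call. They do not tell look-alikes from the thing itself.
- bot.outline_of(query, camera): "pixels" (400x640 bool, what is visible of it) and "rect" ([left, top, width, height] in pixels, round what is visible of it).
The state is a dict: "clock": time; "joint_pos": joint angles; "joint_vel": joint speeds; "tau": joint torques, N m; "eef_pos": TCP position; "tool_rot": TCP orientation; "ft_force": force on the tool from outside, world axes, zero at the start; "ft_torque": the same for the moment, N m; "grip_width": finger opening in m; "grasp_force": force on a finger pad.
Only numpy, scipy, OpenCV 4.12 (cv2) and the standard library are available. Lean on these libraries where they do the work, as an engineer would, in place of code of your own. Each camera call takes 0.05 s, during which the arm holds its last target. There are 200 camera calls.

## Task

Unlock the light box: lift the locking collar up off its post and set it down gently, upright, in the parts tray and let go of it. Then slide the shutter by its knob against the spring until the window is half open, at the marks on the rails, without running it fully open, and finish while still holding it there. Leave the loose oil bottle, loupe and lidded oil pot where they stand.

Things in the scene. Friction and masses are not known exactly. Their poses are not given: they have to be found in the camera images.
- light_box: grey metal box, 110 (own x) x 230 (own y) x 70 mm, fixed to the bench, at its left or right; place and heading vary. Origin: centre of its underside, z up. On its top, between two aluminium rails along own y (tops 76 mm above the bench, outer edges at own x +-31 mm), a steel shutter slides over a white window 36 mm wide, from own y -85 to -15 mm. A bar 78 mm above the bench crosses each rail end
- half_mark (a point): fixed point midway between the two black lines across the rails that mark half, at own (0, -50, 76) mm of the box: the shutter's rear edge, at own y -85 mm when shut, stands at these lines when the window is half open
- shutter (a joint): travel of the shutter to the box's own +y, in m: 0 shut, 0.035 half open, 0.070 fully open (stop). A spring pushes it shut: 2.6 N at 0, rising by 1.3 N per 10 mm to about 7.2 N at half and 11.7 N at full; let go, it springs shut. While the collar is on its post the shutter is blocked after about 10 mm
- shutter_grip (a point): point in the shutter's upright black knob, 12 mm below its flat top; the knob is a rounded block 24 mm wide (box x), 16 mm thick (box y), from 78 to 116 mm above the bench. The point moves with the shutter; shut, it lies at own (0, -12, 104) mm of the box. Axes as the box's. The knob can be gripped across its 16 mm from above
- post_top (a point): top centre of the fixed steel post, 12 mm in diameter, at own (36, 19, 100) mm of the box; it stands 22 mm out of a round boss (26 mm in diameter, top 78 mm above the bench), on which the collar rests
- lock_collar: loose aluminium collar, 70 to 140 g, with an open 17 mm bore that hangs over the post: at its foot a flange 62 mm in diameter, 16 mm high; above it a neck 32 mm in diameter, with a dark rim (34 mm) at 46 to 52 mm, its top. Origin: centre of its underside, z along its axis. On the post its underside is 78 mm above the bench; lift it over 22 mm straight up to free it
- parts_tray: shallow square grey plastic tray, 130 x 130 x 14 mm, walls 4 mm, fixed to the bench on the other side from the box. Origin: centre of its underside
- parts_tray_in (a point): centre of the tray's inner floor, z up, axes along its walls; the clear floor is 122 x 122 mm, 4 mm above the bench
- oil_bottle: small yellow bottle with a black tip, 25 mm across, 62 mm high, loose, stands in the middle of the bench. Origin: centre of its underside
- loupe: black tapered eye loupe, 35 mm across, 32 mm high, loose, at the right. Origin: centre of its underside
- oil_cup: small red oil pot with lid, 34 mm across, 34 mm high, loose, at the left. Origin: centre of its underside
Not all that is in view belongs to the job. There is more than one size of the lock_collar; the one meant has the size given above.

How it is judged:
By the outcome, as a careful person would: the job done as asked, in the order asked, and still so for the second after the job is handed in, while the arm keeps its last pose, push and grip.
It also fails if it takes over 64 s, if anything falls off the work surface, if the arm or the gripper's body presses on something with over 40 N, if the wrist force passes 120 N, or if a joint passes its speed limit or range.

## Working session

There is one attempt and no reset: what is moved stays moved. The work goes in short steps, Python scripts to look and compute and a tool call to move; the robot and the scene stay as the last step left them, time stands still between calls to the robot, and variables do not carry over. Pictures are saved under pics/ and viewed, at most 10 in all, crops included, and the job is handed in when it is done.

Besides the shell and the picture viewer there is one more tool, called after "Emit:" as name(argument=value, ...), one argument or row to a line, values as JSON. move_arm: Moves the arm, as the interface text tells. Its arguments: {"type":"object","properties":{"deltas":{"type":"array","items":{"type":"array","items":{"type":"number"}}}},"required":["deltas"]}

```bash
mkdir -p pics; cat > h.py <<'E'
import numpy as np, cv2
from scipy.spatial.transform import Rotation as R
from workcell import bot
def ray(cal,uv):
    K=np.array(cal["K"]);d=np.array(cal["dist_coeffs"])
    n=cv2.undistortPoints(np.array(uv,float).reshape(-1,1,2),K,d).reshape(-1,2)
    v=np.c_[n,np.ones(len(n))]
    return np.array(cal["position"]), R.from_quat(cal["orientation"]).apply(v)
def onplane(cal,uv,z):
    p,v=ray(cal,uv); return p+v*((z-p[2])/v[:,2])[:,None]
def proj(cal,P):
    Rm=R.from_quat(cal["orientation"]).as_matrix().T
    t=-Rm@np.array(cal["position"])
    return cv2.projectPoints(np.array(P,float).reshape(-1,1,3),cv2.Rodrigues(Rm)[0],t,np.array(cal["K"]),np.array(cal["dist_coeffs"]))[0].reshape(-1,2)
E
python3 - <<'E'
from h import *
for c in ["top","scene"]:
    im=bot.camera(c); cv2.imwrite(f"pics/{c}0.png",im); cal=bot.calibration(c)
    print(c,np.round(cal["position"],3),np.round(R.from_quat(cal["orientation"]).as_matrix()[:,2],2))
    for q in ["light_box","shutter","lock_collar","parts_tray","oil_bottle","loupe","oil_cup","shutter_grip","post_top"]:
        for r in bot.outline_of(q,c):
            m=r["pixels"]; ys,xs=np.nonzero(m)
            if r["conf"]<0.2: continue
            print(q,round(r["conf"],2),[int(x) for x in r["rect"]],xs.mean().round(1),ys.mean().round(1), np.round(onplane(cal,[[xs.mean(),ys.mean()]],0)[0,:2],3))
s=bot.get_obs(); print(s["clock"],s["tool_rot"],s["eef_pos"],s["ft_force"])
E
```

```text
top [0.257 0.    1.452] [ 0.18  0.   -0.98]
light_box 0.88 [347, 201, 76, 34] 384.5 219.6 [ 0.464 -0.248]
shutter 0.8 [386, 209, 22, 13] 398.8 216.9 [ 0.473 -0.297]
shutter 0.68 [217, 190, 46, 45] 239.1 213.4 [0.481 0.256]
lock_collar 0.66 [370, 197, 18, 18] 379.8 205.8 [ 0.512 -0.232]
parts_tray 0.91 [216, 190, 47, 45] 239.2 213.0 [0.483 0.256]
oil_bottle 0.53 [312, 177, 4, 8] 314.3 179.5 [ 0.604 -0.004]
loupe 0.51 [442, 214, 7, 8] 443.7 217.6 [ 0.472 -0.453]
shutter_grip 0.82 [386, 209, 24, 14] 398.2 216.2 [ 0.476 -0.295]
post_top 0.62 [348, 201, 71, 38] 384.4 219.5 [ 0.464 -0.247]
scene [0.066 0.847 1.066] [ 0.34 -0.61 -0.71]
light_box 0.81 [340, 144, 50, 59] 366.4 176.6 [ 0.47  -0.265]
shutter 0.61 [363, 157, 16, 12] 371.0 160.8 [ 0.491 -0.362]
shutter 0.26 [272, 253, 48, 42] 295.9 274.7 [0.483 0.256]
lock_collar 0.75 [349, 151, 13, 17] 356.8 163.4 [ 0.536 -0.321]
parts_tray 0.82 [273, 256, 48, 38] 296.0 274.6 [0.483 0.256]
oil_bottle 0.46 [301, 193, 5, 19] 304.9 204.9 [ 0.608 -0.021]
loupe 0.53 [378, 146, 11, 8] 384.8 147.7 [ 0.474 -0.467]
oil_cup 0.42 [248, 327, 16, 11] 255.9 335.0 [0.481 0.48 ]
shutter_grip 0.49 [363, 155, 17, 19] 371.3 160.9 [ 0.49  -0.362]
post_top 0.76 [340, 146, 52, 59] 366.6 176.5 [ 0.469 -0.266]
1.0 [9.82681225e-01 1.85304093e-01 4.10759490e-06 6.26019072e-05] [ 0.18212    -0.46569349  0.23934004] [-0.16368121  0.10360243  0.97844181]
```

View pics/top0.png

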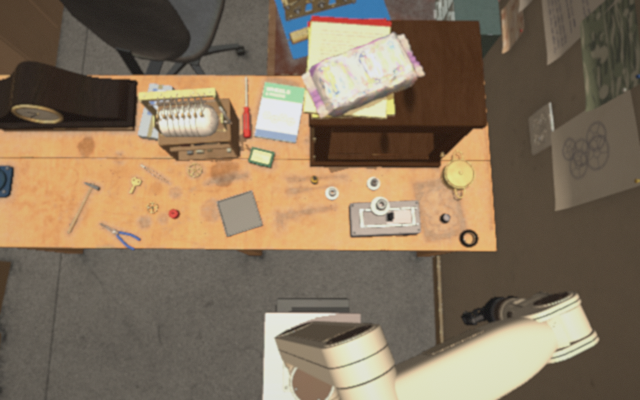

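View pics/scene0.png

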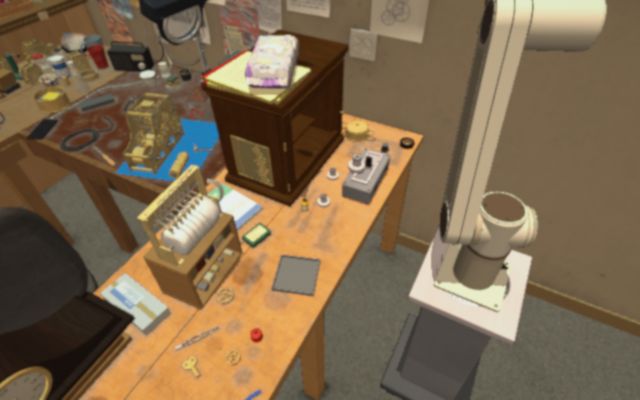

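Box on the right, its own axes roughly along world x/y (collar far side, slightly left); tray at left near pixel (239,213). Two decoy collars stand on the bench at (332,193) and (373,183). Next, I'll compute a wrist viewing pose.

```bash
cat >> h.py <<'E'
def yaw(s):
    x=R.from_quat(s["tool_rot"]).as_matrix()[:,0]; return np.degrees(np.arctan2(x[1],x[0]))
def go(P,yw=None):
    "shift in tool axes (mm) to P and turn about tool z (deg) to yaw yw"
    s=bot.get_obs(); M=R.from_quat(s["tool_rot"])
    print("shift",np.round(M.inv().apply(np.array(P)-s["eef_pos"])*1000,1),"yaw",yaw(s).round(2),"turn az",None if yw is None else round(-(yw-yaw(s)),2))
E
python3 - <<'E'
from h import *
cal=bot.calibration("wrist"); s=bot.get_obs(); M=R.from_quat(s["tool_rot"])
print(np.array(cal["K"]).round(1).tolist(),M.inv().apply(np.array(cal["position"])-s["eef_pos"]), (M.inv()*R.from_quat(cal["orientation"])).as_matrix().round(2))
bot.camera("top");cal=bot.calibration("top")
for q,z in [("light_box",.07),("parts_tray",.014)]:
    m=bot.outline_of(q,"top")[0]["pixels"]
    ys,xs=np.nonzero(m); w=onplane(cal,np.c_[xs,ys],z)[:,:2]
    print(q,cv2.minAreaRect(w.astype(np.float32)*1000), w.min(0),w.max(0))
for uv,z in [((379.8,205.8),.12),((391,216),.116),((332,193),.03),((373,183),.03),((175,213),.03)]: print(onplane(cal,[uv],z).round(3))
go([.43,-.27,.36],0)
E
```

```text
[[298.0, 0.0, 316.2], [0.0, 298.0, 199.2], [0.0, 0.0, 1.0]] [ 0.06611933 -0.00014001 -0.13541688] [[-0.   -0.96 -0.26]
 [ 1.   -0.   -0.  ]
 [ 0.   -0.26  0.96]]
light_box ((459.0087890625, -234.8694305419922), (117.19561004638672, 232.08963012695312), 1.7595536708831787) [ 0.39882612 -0.35185498] [ 0.52029582 -0.11879576]
parts_tray ((481.62579345703125, 253.15676879882812), (133.8502655029297, 134.29212951660156), 18.701370239257812) [0.4010471  0.17741934] [0.56168071 0.3352956 ]
[[ 0.491 -0.213  0.12 ]]
[[ 0.459 -0.249  0.116]]
[[ 0.55  -0.065  0.03 ]]
[[ 0.586 -0.206  0.03 ]]
[[0.476 0.47  0.03 ]]
shift [ 302.1  -91.9 -120.7] yaw 21.36 turn az 21.36
```

Emit:
move_arm(
  deltas=[
    [1,25,-8,-13,0,0,0],
    [1,35,-11,-14,0,0,0],
    [1,35,-11,-14,0,0,0],
    [1,35,-11,-14,0,0,0],
    [1,35,-11,-14,0,0,0],
    [1,35,-11,-14,0,0,0],
    [1,35,-11,-14,0,0,0],
    [1,35,-10,-13,0,0,0],
    [1,32,-8,-11,0,0,0],
  ],
)

```text
clock: 1.9
eef_pos: [0.4313, -0.2683, 0.3616]
tool_rot: [0.983, 0.186, 0.001, 0.0]
ft_force: [-0.8, -0.7, -0.2]
grip_width: 0.0855
grasp_force: 0.0
```

Emit:
move_arm(
  deltas=[
    [1,0,0,0,0,0,7.12],
    [1,0,0,0,0,0,7.12],
    [1,0,0,0,0,0,7.12],
    [1,0,0,0,0,0,0],
    [1,0,0,0,0,0,0],
  ],
)

```text
clock: 2.32
eef_pos: [0.4299, -0.2699, 0.3602]
tool_rot: [1.0, 0.002, -0.0, -0.0]
ft_force: [-0.3, 0.6, -0.0]
grip_width: 0.0858
grasp_force: 0.0
```

```bash
python3 - <<'E'
from h import *
s=bot.get_obs(); im=bot.camera("wrist"); cal=bot.calibration("wrist"); cv2.imwrite("pics/w1.png",im)
print(s["clock"],s["eef_pos"],yaw(s))
for q in ["light_box","shutter","lock_collar","shutter_grip","post_top"]:
    for r in bot.outline_of(q,"wrist"):
        ys,xs=np.nonzero(r["pixels"]); print(q,round(r["conf"],2),[int(x) for x in r["rect"]],xs.mean().round(1),ys.mean().round(1))
th=np.radians(1.8);c=np.array([.459,-.235]);Rb=np.array([[np.cos(th),-np.sin(th)],[np.sin(th),np.cos(th)]])
for p in [(36,19,130),(0,-12,116),(0,-50,76),(31,-50,76),(-31,-50,76),(55,115,70),(-55,115,70),(55,-115,70),(-55,-115,70)]:
    print(p,proj(cal,[*(c+Rb@np.array(p[:2])/1000),p[2]/1000]).round(1))
E
```

```text
2.3167 [ 0.42989886 -0.26990141  0.36024679] 0.19038229203612175
light_box 0.86 [209, 98, 167, 83] 296.1 144.7
light_box 0.18 [418, 129, 23, 16] 429.5 136.2
shutter 0.82 [297, 129, 60, 32] 323.7 142.4
lock_collar 0.85 [261, 34, 28, 36] 275.6 54.5
lock_collar 0.77 [170, 65, 29, 30] 183.7 79.8
shutter_grip 0.62 [0, 77, 59, 101] 21.2 130.7
shutter_grip 0.56 [292, 124, 59, 37] 324.0 142.5
post_top 0.7 [212, 97, 162, 88] 296.3 144.5
post_top 0.62 [253, 92, 50, 47] 275.9 117.2
(36, 19, 130) [[270.2 119.7]]
(0, -12, 116) [[298.2 148.1]]
(0, -50, 76) [[327.2 144.6]]
(31, -50, 76) [[326.7 121.7]]
(-31, -50, 76) [[327.6 166.6]]
(55, 115, 70) [[206.8 108. ]]
(-55, 115, 70) [[215.6 185.6]]
(55, -115, 70) [[373.6 102.4]]
(-55, -115, 70) [[372.3 181.1]]
```

View pics/w1.png

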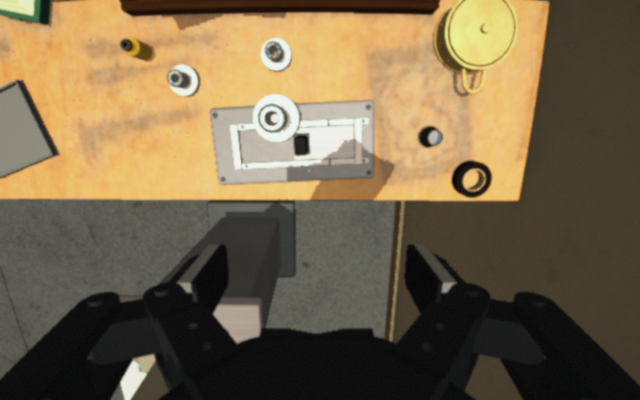

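Wrist image: box top corners at (211,109),(372,101),(375,177),(219,185), collar bore at (273,118), knob at (302,145); decoy collars at (276,53) and (183,80). The predicted projections agree to a few px. I'll move closer for a precise fit.

Emit:
move_arm(
  deltas=[
    [1,8,-8,20,0,0,0],
    [1,8,-8,25,0,0,0],
    [1,8,-8,25,0,0,0],
    [1,8,-6,25,0,0,0],
    [1,8,-5,15,0,0,0],
    [1,0,0,0,0,0,0],
    [1,0,0,0,0,0,0],
  ],
)

```text
clock: 3.2
eef_pos: [0.4694, -0.2347, 0.2497]
tool_rot: [1.0, 0.0, -0.001, -0.0]
ft_force: [0.1, -0.5, -0.2]
grip_width: 0.0854
grasp_force: 0.0
```

```bash
python3 - <<'E'
from h import *
s=bot.get_obs(); im=bot.camera("wrist"); cal=bot.calibration("wrist"); cv2.imwrite("pics/w2.png",im)
print(s["clock"],s["eef_pos"],yaw(s))
for q in ["light_box","shutter","lock_collar","shutter_grip"]:
    for r in bot.outline_of(q,"wrist"):
        ys,xs=np.nonzero(r["pixels"]); print(q,round(r["conf"],2),[int(x) for x in r["rect"]],xs.mean().round(1),ys.mean().round(1))
cv2.imwrite("pics/w2c.png",cv2.resize(im[110:310,180:480],None,fx=2.6,fy=2.6,interpolation=cv2.INTER_CUBIC))
E
```

```text
3.2 [ 0.46937977 -0.23470823  0.24974729] 0.055887730711228385
light_box 0.89 [210, 129, 216, 106] 322.0 187.2
shutter 0.66 [321, 166, 79, 47] 359.1 187.6
lock_collar 0.94 [155, 83, 38, 41] 175.5 102.6
lock_collar 0.83 [266, 127, 64, 62] 297.9 158.2
lock_collar 0.63 [318, 165, 77, 45] 358.8 187.6
lock_collar 0.58 [275, 47, 39, 44] 294.2 70.1
shutter_grip 0.91 [316, 168, 78, 42] 358.3 187.4
```

View pics/w2c.png

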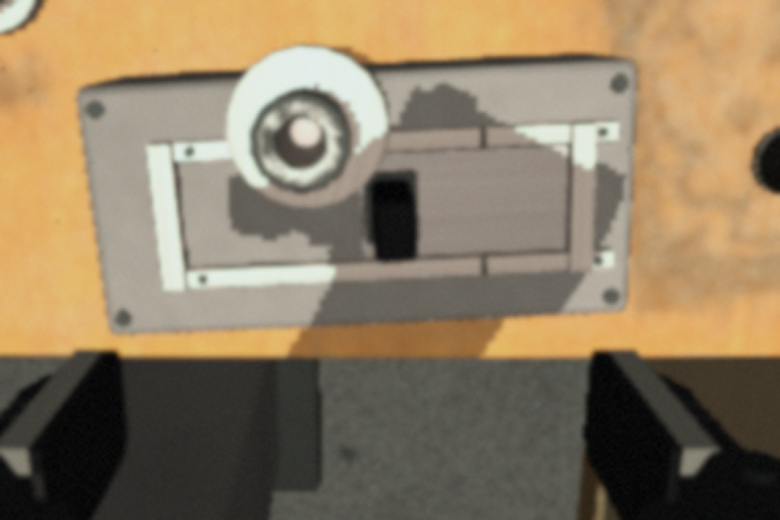

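The crop shows the box fully: top corners (crop) at (80,90),(635,60),(625,312),(108,333), half marks at x≈484, collar rim centre (302,140) with post inside, knob at (395,218). Fit the box pose to those.

```bash
python3 - <<'E'
from h import *
from scipy.optimize import least_squares
cal=bot.calibration("wrist")
F=[((55,115,70),(80,90)),((55,-115,70),(635,60)),((-55,-115,70),(625,312)),((-55,115,70),(108,333)),((31,-50,76),(484,126)),((-31,-50,76),(485,275)),((36,19,100),(306,135))]
P=np.array([f[0] for f in F])/1000; U=(np.array([f[1] for f in F])+.5)/2.6-.5+[180,110]
def W(q,P): c,s=np.cos(q[2]),np.sin(q[2]); P=np.atleast_2d(P); return np.c_[q[0]+c*P[:,0]-s*P[:,1],q[1]+s*P[:,0]+c*P[:,1],P[:,2]]
f=lambda q:(proj(cal,W(q,P))-U).ravel()
r=least_squares(f,[.459,-.235,.03],loss="soft_l1"); q=r.x
print(q,np.degrees(q[2])); print(f(q).reshape(-1,2).round(1).tolist())
np.save("box.npy",q)
print("post",W(q,[.036,.019,.1]),"knob",W(q,[0,-.012,.104]))
rim=(np.array([[302,140.]])+.5)/2.6-.5+[180,110]
c=onplane(cal,rim,.130)[0]; print("rim",c, "flange mask?")
print("knobtop px crop",((proj(cal,W(q,[0,-.012,.116]))-[180,110])*2.6).round())
go([c[0],c[1],.20],np.degrees(q[2])); go([c[0],c[1],.108],np.degrees(q[2])); print(bot.tip_reach)
E
```

```text
[ 0.46226215 -0.23861018  0.04910882] 2.8137280326908547
[[-2.7, -0.6], [1.6, -0.3], [1.4, 0.9], [0.2, 2.5], [-0.8, 0.8], [-0.7, -0.3], [0.3, -1.1]]
post [[ 0.49728606 -0.21786588  0.1       ]] knob [[ 0.46285122 -0.25059571  0.104     ]]
rim [ 0.4987053  -0.21810705  0.13      ] flange mask?
knobtop px crop [[395. 232.]]
shift [ 28.3 -17.7  52. ] yaw -0.04 turn az -2.85
shift [ 28.1 -17.9 144. ] yaw -0.04 turn az -2.85
0.008
```

Emit:
move_arm(
  deltas=[
    [1,7,-5,20,0,0,0],
    [1,11,-7,30,0,0,0],
    [1,10,-6,30,0,0,0],
    [1,0,0,20,0,0,-2.85],
    [1,0,0,18,0,0,0],
    [1,0,0,13,0,0,0],
    [1,0,0,8,0,0,0],
    [1,0,0,5,0,0,0],
    [1,0,0,0,0,0,0],
    [1,0,0,0,0,0,0],
  ],
)

```text
clock: 4.28
eef_pos: [0.4983, -0.2174, 0.1072]
tool_rot: [1.0, 0.025, 0.001, 0.0]
ft_force: [-0.1, 0.3, 0.4]
grip_width: 0.0857
grasp_force: 0.0
```

```bash
python3 - <<'E'
from h import *
im=bot.camera("wrist"); s=bot.get_obs();print(s["eef_pos"],yaw(s),s["ft_force"])
cv2.imwrite("pics/w3.png",cv2.resize(im[100:400,120:520],None,fx=1.6,fy=1.6))
E
```

```text
[ 0.49859193 -0.2174909   0.10749063] 2.8332611603320834 [ 0.45837363 -0.71104655  1.10821894]
```

View pics/w3.png

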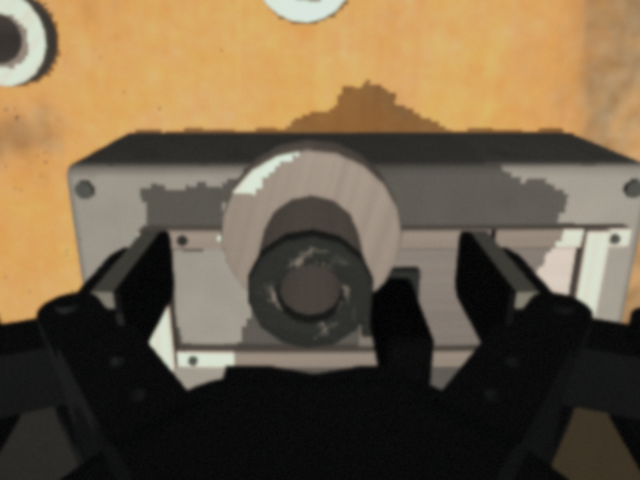

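The collar rim (crop centre (311,288)) is centred between the fingers. Closing.

Emit:
move_arm(
  deltas=[
    [0.3,0,0,0,0,0,0],
    [0.3,0,0,0,0,0,0],
    [0.3,0,0,0,0,0,0],
    [0.3,0,0,0,0,0,0],
    [0.3,0,0,0,0,0,0],
    [0.3,0,0,0,0,0,0],
    [0.3,0,0,0,0,0,0],
    [0.3,0,0,0,0,0,0],
  ],
)

```text
clock: 5.0
eef_pos: [0.4982, -0.2171, 0.1069]
tool_rot: [1.0, 0.025, 0.001, 0.0]
ft_force: [-0.8, 0.0, 5.5]
grip_width: 0.0332
grasp_force: 59.5
```

Emit:
move_arm(
  deltas=[
    [0,0,0,-3,0,0,0],
    [0,0,0,-5,0,0,0],
    [0,0,0,-8,0,0,0],
    [0,0,0,-10,0,0,0],
    [0,0,0,-10,0,0,0],
    [0,0,0,-8,0,0,0],
    [0,0,0,-4,0,0,0],
    [0,0,0,0,0,0,0],
  ],
)

```text
clock: 5.67
eef_pos: [0.4988, -0.2174, 0.1561]
tool_rot: [1.0, 0.025, 0.001, 0.001]
ft_force: [0.3, -0.2, -1.4]
grip_width: 0.0332
grasp_force: 59.6
```

```bash
python3 - <<'E'
from h import *
im=bot.camera("wrist"); s=bot.get_obs();print(s["clock"],s["eef_pos"],yaw(s),s["ft_force"],s["grip_width"])
cv2.imwrite("pics/w4.png",cv2.resize(im[100:400,120:520],None,fx=1.6,fy=1.6))
go([.4816,.2532,.20]); go([.4816,.2532,.035])
E
```

```text
5.7167 [ 0.49830672 -0.2171891   0.15515644] 2.849899459953427 [-0.99523826 -1.05054406 -0.96024966] 0.03300876016388485
shift [   6.8 -470.6  -45.2] yaw 2.85 turn az None
shift [   6.5 -470.7  119.8] yaw 2.85 turn az None
```

View pics/w4.png

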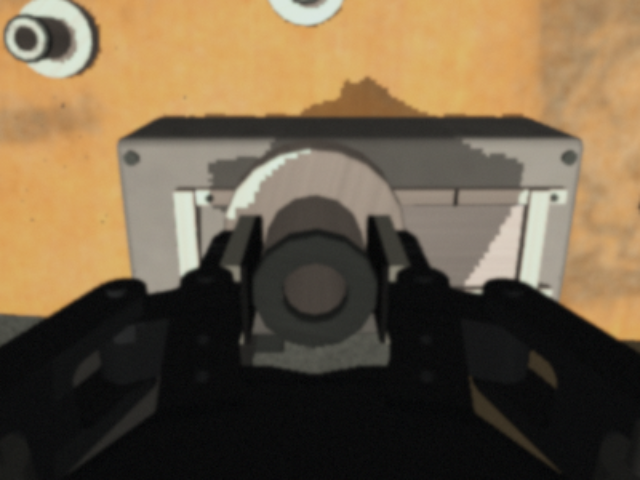

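Collar is held upright, clear of the post. Carry it to the tray.

Emit:
move_arm(
  deltas=[
    [0,0,-10,-5,0,0,0],
    [0,0,-20,-5,0,0,0],
    [0,1,-30,0,0,0,0],
    [0,1,-36,0,0,0,0],
    [0,1,-38,0,0,0,0],
    [0,0,-38,0,0,0,0],
    [0,1,-38,0,0,0,0],
    [0,1,-38,0,0,0,0],
    [0,0,-38,0,0,0,0],
    [0,0,-38,0,0,0,0],
  ],
)

```text
clock: 6.55
eef_pos: [0.4881, 0.0664, 0.1648]
tool_rot: [0.998, 0.057, -0.002, -0.018]
ft_force: [0.6, -1.0, -1.4]
grip_width: 0.0336
grasp_force: 59.8
```

Emit:
move_arm(
  deltas=[
    [0,0,-38,0,0,0,0],
    [0,1,-36,0,0,0,0],
    [0,1,-30,0,0,0,0],
    [0,0,-22,0,0,0,0],
    [0,0,-14,0,0,0,0],
    [0,0,-6,0,0,0,0],
    [0,0,0,0,0,0,0],
    [0,0,0,0,0,0,0],
  ],
)

```text
clock: 7.22
eef_pos: [0.4821, 0.133, 0.1737]
tool_rot: [0.993, 0.107, -0.006, -0.047]
ft_force: [1.0, -0.7, -1.4]
grip_width: 0.0336
grasp_force: 59.8
```

```bash
python3 - <<'E'
from h import *
im=bot.camera("wrist"); s=bot.get_obs();cal=bot.calibration("wrist");print(s["clock"],s["eef_pos"],yaw(s),s["ft_force"],s["grip_width"])
for r in bot.outline_of("parts_tray","wrist"): print(r["conf"],r["rect"])
cv2.imwrite("pics/w5.png",im)
for dz in [.124+.03]: print(proj(cal,[[.4816,.2532,.004]]))
go([.4816,.2532,.033])
E
```

```text
7.2667 [0.48213558 0.13284361 0.1736698 ] 12.263349804807023 [-0.20330198 -0.15476876 -1.98133046] 0.03300205398254323
0.62 [144.5, 84.1, 144.3, 138.5]
[[221.41598692 158.5357935 ]]
shift [  25.2 -104.   151.1] yaw 12.26 turn az None
```

View pics/w5.png

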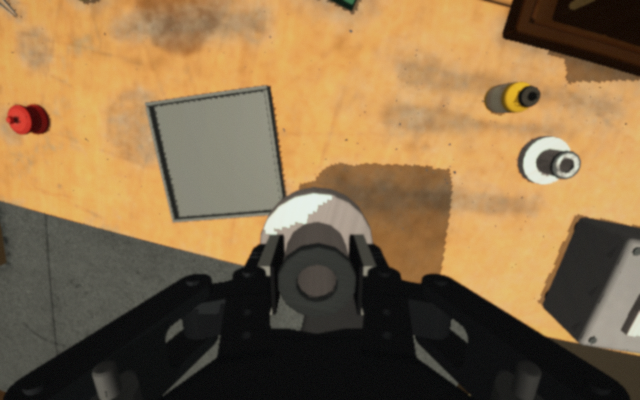

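The arm fell short, with the orientation drifting ~5° tilt; the tray is at (215,152) in view. Check the joints.

```bash
python3 - <<'E'
from h import *
s=bot.get_obs();print(np.round(s["joint_pos"],3),np.round(s["joint_vel"],3)); M=R.from_quat(s["tool_rot"]);print(M.as_matrix().round(3))
E
```

```text
[ 0.213  0.28  -0.121  1.171  0.094  3.141] [-0.002 -0.001 -0.001 -0.002  0.004 -0.001]
[[ 0.977  0.211 -0.021]
 [ 0.212 -0.973  0.092]
 [-0.001 -0.094 -0.996]]
```

Joint 6 hit its limit (needs yaw ≥ q1). I'll turn the tool to yaw 60° and restore vertical.

```bash
cat >> h.py <<'E'
def vert(yw):
    "rotvec (deg, tool axes) to vertical tool with yaw yw"
    a=np.radians(yw); T=np.array([[np.cos(a),np.sin(a),0],[np.sin(a),-np.cos(a),0],[0,0,-1.]])
    return np.degrees((R.from_quat(bot.get_obs()["tool_rot"]).inv()*R.from_matrix(T)).as_rotvec())
E
python3 - <<'E'
from h import *
v=vert(60);print(v,v/7, vert(yaw(bot.get_obs())))
E
```

```text
[ -5.12712156  -2.18786623 -47.71021699] [-0.73244594 -0.31255232 -6.81574528] [-5.41413084e+00  7.20548689e-02 -3.40692705e-03]
```

Emit:
move_arm(
  deltas=[
    [0,0,0,0,-0.73,-0.31,-6.82],
    [0,0,0,0,-0.73,-0.31,-6.82],
    [0,0,0,0,-0.73,-0.31,-6.82],
    [0,0,0,0,-0.73,-0.31,-6.82],
    [0,0,0,0,-0.73,-0.31,-6.82],
    [0,0,0,0,-0.73,-0.31,-6.82],
    [0,0,0,0,-0.73,-0.31,-6.82],
    [0,0,0,0,0,0,0],
    [0,0,0,0,0,0,0],
  ],
)

```text
clock: 8.07
eef_pos: [0.4821, 0.1331, 0.1737]
tool_rot: [0.867, 0.499, 0.0, -0.0]
ft_force: [-0.2, -0.5, -0.7]
grip_width: 0.0334
grasp_force: 59.8
```

```bash
python3 - <<'E'
from h import *
s=bot.get_obs();print(np.round(s["joint_pos"],3),s["eef_pos"],yaw(s),vert(60),s["grip_width"])
go([.4816,.2532,.165]);go([.4816,.2532,.033])
E
```

```text
[ 2.690e-01  2.800e-01 -1.180e-01  1.173e+00  1.000e-03  2.365e+00] [0.4820897  0.13308258 0.17368382] 59.88521706523349 [-0.02755046 -0.04783566 -0.11477141] 0.033426949519660375
shift [103.7 -60.7   8.8] yaw 59.89 turn az None
shift [103.5 -60.6 140.8] yaw 59.89 turn az None
```

Emit:
move_arm(
  deltas=[
    [0,10,-6,0,0,0,0],
    [0,25,-15,2,0,0,0],
    [0,30,-17,5,0,0,0],
    [0,25,-15,10,0,0,0],
    [0,13,-8,20,0,0,0],
    [0,0,0,30,0,0,0],
    [0,0,0,25,0,0,0],
    [0,0,0,16,0,0,0],
    [0,0,0,10,0,0,0],
    [0,0,0,0,0,0,0],
  ],
)

```text
clock: 8.9
eef_pos: [0.479, 0.2528, 0.0534]
tool_rot: [0.866, 0.5, -0.002, -0.001]
ft_force: [-0.8, 0.2, -1.0]
grip_width: 0.0336
grasp_force: 59.7
```

Emit:
move_arm(
  deltas=[
    [0,0,0,6,0,0,0],
    [0,0,0,5,0,0,0],
    [0,0,0,4,0,0,0],
    [0,0,0,3,0,0,0],
    [0,0,0,2,0,0,0],
    [0,0,0,1,0,0,0],
    [0,0,0,0,0,0,0],
    [0,0,0,0,0,0,0],
  ],
)

```text
clock: 9.57
eef_pos: [0.4808, 0.2533, 0.0351]
tool_rot: [0.866, 0.501, 0.001, -0.0]
ft_force: [-0.1, 0.6, -1.0]
grip_width: 0.0335
grasp_force: 59.8
```

Emit:
move_arm(
  deltas=[
    [0,0,0,0.7,0,0,0],
    [0,0,0,0.7,0,0,0],
    [0,0,0,0,0,0,0],
  ],
)

```text
clock: 9.82
eef_pos: [0.4807, 0.2532, 0.0334]
tool_rot: [0.866, 0.501, 0.0, -0.0]
ft_force: [0.7, 0.1, -1.2]
grip_width: 0.0336
grasp_force: 59.8
```

Emit:
move_arm(
  deltas=[
    [0,0,0,0.5,0,0,0],
    [0,0,0,0.5,0,0,0],
    [0,0,0,0,0,0,0],
  ],
)

```text
clock: 10.07
eef_pos: [0.4807, 0.2533, 0.0331]
tool_rot: [0.866, 0.501, 0.001, -0.0]
ft_force: [-1.8, -0.0, 4.3]
grip_width: 0.0332
grasp_force: 60.2
```

Seated on the floor with ~5 N. Releasing slowly, then raising.

Emit:
move_arm(
  deltas=[
    [0.5,0,0,0,0,0,0],
    [0.6,0,0,0,0,0,0],
    [0.8,0,0,0,0,0,0],
    [1,0,0,0,0,0,0],
    [1,0,0,0,0,0,0],
    [1,0,0,0,0,0,0],
  ],
)

```text
clock: 10.57
eef_pos: [0.4807, 0.2532, 0.0323]
tool_rot: [0.866, 0.501, 0.0, -0.0]
ft_force: [0.7, -0.4, -0.1]
grip_width: 0.0855
grasp_force: 0.0
```

Emit:
move_arm(
  deltas=[
    [1,0,0,-5,0,0,0],
    [1,0,0,-12,0,0,0],
    [1,0,0,-20,0,0,0],
    [1,0,0,-30,0,0,0],
    [1,0,0,-30,0,0,0],
    [1,0,0,-20,0,0,0],
    [1,0,0,-10,0,0,0],
    [1,0,0,0,0,0,0],
  ],
)

```text
clock: 11.23
eef_pos: [0.4823, 0.254, 0.1624]
tool_rot: [0.866, 0.501, 0.003, -0.0]
ft_force: [1.1, 0.2, -1.1]
grip_width: 0.0857
grasp_force: 0.0
```

```bash
python3 - <<'E'
from h import *
im=bot.camera("wrist"); s=bot.get_obs();cv2.imwrite("pics/w6.png",im);print(s["clock"],s["eef_pos"],yaw(s))
q=np.load("box.npy");c,sn=np.cos(q[2]),np.sin(q[2])
k=[q[0]+sn*.012,q[1]-c*.012]; print(k,np.degrees(q[2]))
go([k[0],k[1],s["eef_pos"][2]],2.81)
E
```

```text
11.2833 [0.48121609 0.25339926 0.16032069] 60.08564582097224
[np.float64(0.46285122071439244), np.float64(-0.2505957126894102)] 2.8137280326908547
shift [-446.   235.4   -1. ] yaw 60.09 turn az 57.28
```

View pics/w6.png

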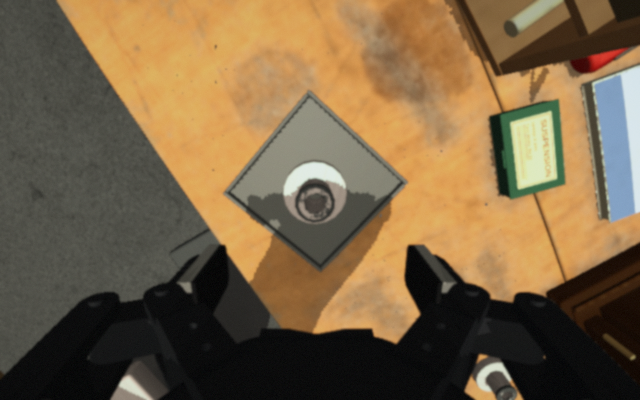

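The collar stands upright in the tray centre at (315,190). Returning to the box.

Emit:
move_arm(
  deltas=[
    [1,-10,5,-10,0,0,0],
    [1,-22,12,-10,0,0,0],
    [1,-34,18,-10,0,0,0],
    [1,-34,18,-10,0,0,0],
    [1,-34,18,-10,0,0,0],
    [1,-34,18,-10,0,0,0],
    [1,-34,18,0,0,0,0],
    [1,-34,18,0,0,0,0],
    [1,-34,18,0,0,0,0],
    [1,-34,18,0,0,0,0],
  ],
)

```text
clock: 12.12
eef_pos: [0.4666, -0.0929, 0.2179]
tool_rot: [0.866, 0.501, -0.001, -0.001]
ft_force: [0.8, -0.5, 0.2]
grip_width: 0.0852
grasp_force: 0.0
```

Emit:
move_arm(
  deltas=[
    [1,-34,18,0,0,0,0],
    [1,-34,18,0,0,0,0],
    [1,-30,16,0,0,0,0],
    [1,-24,13,0,0,0,0],
    [1,-14,7,0,0,0,0],
    [1,-6,3,0,0,0,0],
    [1,0,0,0,0,0,0],
  ],
)

```text
clock: 12.7
eef_pos: [0.4613, -0.2524, 0.2176]
tool_rot: [0.866, 0.499, -0.001, -0.002]
ft_force: [-0.3, 0.4, 0.1]
grip_width: 0.0856
grasp_force: 0.0
```

Emit:
move_arm(
  deltas=[
    [1,0,0,0,0,0,7.16],
    [1,0,0,0,0,0,7.16],
    [1,0,0,0,0,0,7.16],
    [1,0,0,0,0,0,7.16],
    [1,0,0,0,0,0,7.16],
    [1,0,0,0,0,0,7.16],
    [1,0,0,0,0,0,7.16],
    [1,0,0,0,0,0,7.16],
    [1,0,0,0,0,0,0],
    [1,0,0,0,0,0,0],
  ],
)

```text
clock: 13.53
eef_pos: [0.4625, -0.2499, 0.2186]
tool_rot: [1.0, 0.027, -0.0, -0.001]
ft_force: [0.0, -0.5, 0.0]
grip_width: 0.0855
grasp_force: 0.0
```

```bash
python3 - <<'E'
from h import *
im=bot.camera("wrist"); s=bot.get_obs();cal=bot.calibration("wrist")
print(s["clock"],s["eef_pos"],yaw(s),vert(2.81))
q=np.load("box.npy")
def W(P): c,s=np.cos(q[2]),np.sin(q[2]); P=np.atleast_2d(P)/1000; return np.c_[q[0]+c*P[:,0]-s*P[:,1],q[1]+s*P[:,0]+c*P[:,1],P[:,2]]
u=proj(cal,W([(0,-12,116),(12,-4,116),(12,-20,116),(-12,-20,116),(-12,-4,116),(36,19,100),(31,-50,76),(-31,-50,76),(0,-85,77)]))
o=(u-[220,110]+.5)*3-.5; print(o.round())
c=cv2.resize(im[110:290,220:460],None,fx=3,fy=3,interpolation=cv2.INTER_CUBIC)
for p in o: cv2.circle(c,tuple(int(x) for x in p.round()),2,(0,0,255),-1)
cv2.imwrite("pics/w7.png",c)
go([*W((0,-12,104))[0,:2],.130])
E
```

```text
13.5833 [ 0.46259307 -0.25016982  0.21873338] 3.0555472541972715 [-0.08525795  0.02518659  0.24552859]
[[293. 272.]
 [263. 230.]
 [322. 230.]
 [321. 314.]
 [264. 313.]
 [184. 134.]
 [415. 142.]
 [407. 331.]
 [521. 240.]]
shift [ 0.3  0.6 88.7] yaw 3.06 turn az None
```

View pics/w7.png

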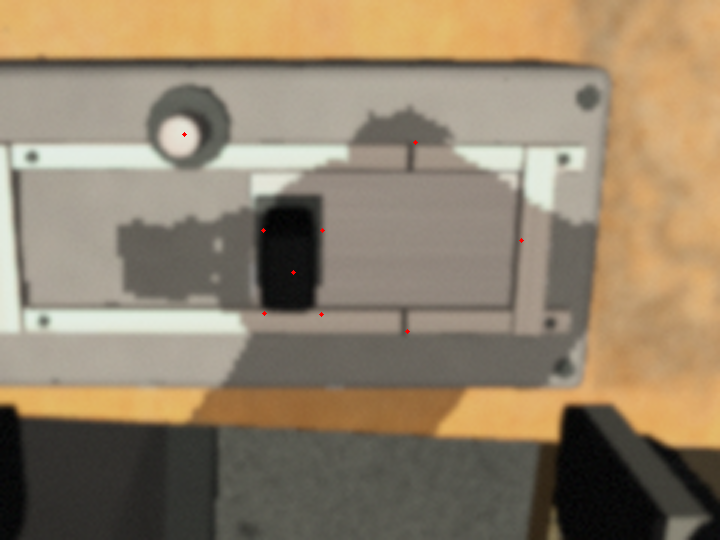

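Image: post top at (179,137), half marks at x≈410/405, knob at (290,265), shutter shut. The fit is ~1.2 mm off in y; apply that and descend on the knob.

Emit:
move_arm(
  deltas=[
    [1,0.3,-0.8,10,0,0,0.25],
    [1,0,0,22,0,0,0],
    [1,0,0,28,0,0,0],
    [1,0,0,24,0,0,0],
    [1,0,0,18,0,0,0],
    [1,0,0,12,0,0,0],
    [1,0,0,7,0,0,0],
    [1,0,0,3,0,0,0],
    [1,0,0,0,0,0,0],
    [1,0,0,0,0,0,0],
  ],
)

```text
clock: 14.42
eef_pos: [0.4635, -0.2505, 0.0955]
tool_rot: [1.0, 0.023, 0.001, -0.0]
ft_force: [0.2, 0.3, 0.9]
grip_width: 0.0852
grasp_force: 0.0
```

Emit:
move_arm(
  deltas=[
    [0,0,0,0,0,0,0],
    [0,0,0,0,0,0,0],
    [0,0,0,0,0,0,0],
    [0,0,0,0,0,0,0],
    [0,0,0,0,0,0,0],
    [0,0,0,0,0,0,0],
    [0,0,0,0,0,0,0],
    [0,0,0,0,0,0,0],
    [0,0,0,0,0,0,0],
  ],
)

```text
clock: 15.17
eef_pos: [0.4631, -0.2492, 0.0955]
tool_rot: [1.0, 0.023, 0.0, -0.001]
ft_force: [-0.8, 6.0, 4.8]
grip_width: 0.0155
grasp_force: 59.4
```

```bash
python3 - <<'E'
from h import *
s=bot.get_obs(); print(s["clock"],s["eef_pos"],yaw(s),s["ft_force"],s["grip_width"],s["grasp_force"],vert(2.81)); np.save("knob0.npy",s["eef_pos"])
E
```

```text
15.1667 [ 0.46313617 -0.24917056  0.09547968] 2.6224760684602275 [-0.82213718  5.99165401  4.75281339] 0.01546506880888626 59.376583099365234 [-0.15945326 -0.04941571 -0.18745537]
```

Knob gripped at shut stop (TCP y = −0.2492). Slide +y (tool −y), in steps.

Emit:
move_arm(
  deltas=[
    [0,0,-3,0,0,0,0],
    [0,0,-4,0,0,0,0],
    [0,0,-5,0,0,0,0],
    [0,0,-5,0,0,0,0],
    [0,0,-5,0,0,0,0],
    [0,0,-4,0,0,0,0],
    [0,0,-3,0,0,0,0],
    [0,0,-3,0,0,0,0],
    [0,0,0,0,0,0,0],
    [0,0,0,0,0,0,0],
  ],
)

```text
clock: 16.0
eef_pos: [0.4617, -0.2195, 0.0955]
tool_rot: [1.0, 0.022, 0.0, 0.001]
ft_force: [-2.3, -5.6, 4.2]
grip_width: 0.0149
grasp_force: 59.3
```

```bash
python3 - <<'E'
from h import *
s=bot.get_obs(); q=np.load("box.npy"); d=np.array(s["eef_pos"])-np.load("knob0.npy")
print(s["clock"],d*1000,"travel",1000*(d@[-np.sin(q[2]),np.cos(q[2]),0]),"lat",1000*(d@[np.cos(q[2]),np.sin(q[2]),0]),s["ft_force"],s["grip_width"],yaw(s))
E
```

```text
16.0 [-1.48253880e+00  2.96643202e+01 -8.24456600e-03] travel 29.70133344691579 lat -0.024557222689857362 [-2.342053   -5.56702863  4.18391471] 0.014918902659437811 2.527075887748746
```

Emit:
move_arm(
  deltas=[
    [0,0,-2,0,0,0,0],
    [0,0,-2,0,0,0,0],
    [0,0,-1.5,0,0,0,0],
    [0,0,0,0,0,0,0],
    [0,0,0,0,0,0,0],
    [0,0,0,0,0,0,0],
  ],
)

```text
clock: 16.5
eef_pos: [0.4614, -0.2144, 0.0955]
tool_rot: [1.0, 0.022, 0.0, 0.002]
ft_force: [-2.5, -7.2, 3.5]
grip_width: 0.015
grasp_force: 59.2
```

```bash
python3 - <<'E'
from h import *
im=bot.camera("wrist"); s=bot.get_obs(); q=np.load("box.npy"); d=np.array(s["eef_pos"])-np.load("knob0.npy")
print(s["clock"],"travel",1000*(d@[-np.sin(q[2]),np.cos(q[2]),0]),s["ft_force"],s["grip_width"],s["grasp_force"])
cv2.imwrite("pics/w8.png",cv2.resize(im[110:310,200:460],None,fx=3,fy=3,interpolation=cv2.INTER_CUBIC))
E
```

```text
16.55 travel 34.80044902573701 [-1.89862463 -7.59899219  3.7068264 ] 0.014965454794544933 59.239797592163086
```

View pics/w8.png

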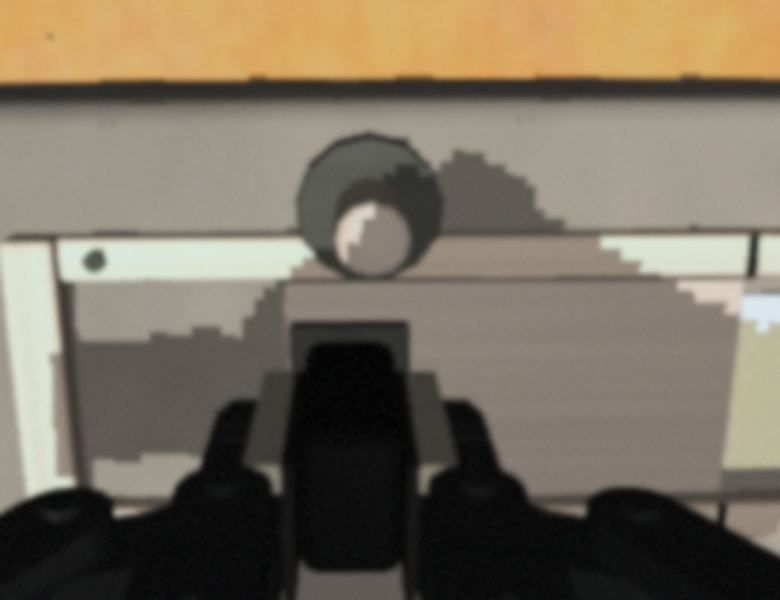

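The shutter edge (≈742,290 to 722,470) lines up with the half marks (753,258)/(722,515) to within ~1 mm, and the window is half uncovered. I'll do a final hold check and look over the collar and loose items.

Emit:
move_arm(
  deltas=[
    [0,0,0,0,0,0,0],
    [0,0,0,0,0,0,0],
    [0,0,0,0,0,0,0],
    [0,0,0,0,0,0,0],
    [0,0,0,0,0,0,0],
    [0,0,0,0,0,0,0],
  ],
)

```text
clock: 17.05
eef_pos: [0.4614, -0.2144, 0.0955]
tool_rot: [1.0, 0.022, 0.0, 0.002]
ft_force: [-2.3, -7.2, 2.7]
grip_width: 0.0151
grasp_force: 59.2
```

```bash
python3 - <<'E'
from h import *
im=bot.camera("scene"); cal=bot.calibration("scene")
for n in ["lock_collar","parts_tray","oil_bottle","loupe","oil_cup"]:
    for r in bot.outline_of(n,"scene"):
        ys,xs=np.nonzero(r["pixels"]); print(n,round(r["conf"],2),[int(x) for x in r["rect"]],np.round(onplane(cal,[[xs.mean(),ys.mean()]],.02)[0,:2],3))
s=bot.get_obs(); q=np.load("box.npy"); d=np.array(s["eef_pos"])-np.load("knob0.npy")
print(s["clock"],1000*(d@[-np.sin(q[2]),np.cos(q[2]),0]),s["ft_force"])
E
```

```text
lock_collar 0.77 [287, 257, 19, 24] [0.479 0.254]
lock_collar 0.64 [324, 167, 16, 14] [ 0.586 -0.2  ]
lock_collar 0.52 [317, 192, 9, 14] [ 0.549 -0.055]
parts_tray 0.69 [271, 254, 48, 39] [0.474 0.27 ]
oil_bottle 0.26 [273, 255, 48, 42] [0.474 0.27 ]
loupe 0.6 [380, 145, 7, 8] [ 0.465 -0.443]
17.35 34.79162433164347 [-1.90238944 -7.16177482  4.38283526]
```

The collar stands in the tray, the shutter holds steady at 34.8 mm with a 7.2 N spring force, and nothing I touched was a loose item. Handing in.

```bash
python3 -c "
from workcell import bot
print(bot.job_done())"
```

```text
the job is handed in; nothing more can be done
None
```

I set the collar upright in the parts tray and let go of it, then slid the shutter to about half open (34.8 mm by arm position, within about 1 mm of the marks) and handed the job in still holding it. The arm never went near the loose items; the last picture re-found the loupe about where it was, but not the bottle or pot.

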